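# Hold down the reset button of the router in the network cabinet

### The arm

A 6-joint arm with a two-finger parallel gripper is mounted at the origin on a cart in front of the work surface, level with it; the furniture and walls round the work are solid. World frame = base frame: x ahead of the robot, y to its left, z up, the work surface at z = 0. Lengths are in m, angles in rad, forces in N, time in s.
With the tool pointing down it reaches from about 0.3 to 0.775 m from the base axis. Payload 14.6 kg.
Tool frame: the origin (TCP) lies at the very end of the fingers, on their centre line; the grasp point (between the pads) lies 19 mm behind it; z points along the fingers, y is the line along which they close (so a half turn about z gives the same grasp; the last joint's range is limited). The gripper opens to 94 mm and grips with 3 to 60 N. Pads are 16 mm wide; open, the fingers measure 119 mm over their backs; the gripper's body (75 mm by 177 mm) begins 78 mm behind the grasp point.
Start: joints at [1.242, 0.3, 1.521, -0, 1.321, -0.067], TCP at [0.142, 0.531, 0.205] pointing down, gripper open.
Joint ranges: [-3.03, 3.03], [-0.79, 2.21], [0.23, 2.52], [-1.04, 4.18], [0, 3.07], [-2.55, 2.55]. Speed limits (rad/s): [2.22, 2.22, 2.57, 3.14, 3.14, 3.14].

### API

Orientations are given as [roll, pitch, yaw] about the fixed x, y, z axes, in that order (R = Rz(yaw) Ry(pitch) Rx(roll)).
In Python, from station import ctrl, cams gives the robot as it stands. The module is installed in compiled form; this text tells all that it offers.
- The arm moves only by the tool arm_command, never from a script. Its argument "plan" is a list that holds one entry, the list of rows, each a list of 7 numbers: the shift along the tool's x, y, z in shares of 1000 mm (1.0 is 1000 mm), then the turn, a rotation vector about the tool's x, y, z in fractions of the full range, 1 being pi rad, then the closure, from -1 (fully open) to 1 (shut). A call has 1 to 12 rows; each row is the pose to reach, as a shift and turn from the pose commanded when the call began, along the tool's axes at that moment; what a row does not reach only later rows make up. A row lasts 1/10 s, in which the tool goes at most 50 mm and 8.59 degrees, less where a joint would pass 70% of its speed; a pose out of reach is approached as far as the arm can. No shift or turn number may pass 1 either way. A call with a gripper value outside its range is refused whole. The fingers move at their own pace and stop on an object; "squeeze" is the grip in N (left out, the last holds). Time passes only in rows, so rows that repeat a pose let the fingers close. It gives the time, the measured TCP pose, the force, the opening and the grip force at its end, in the units of the state.
- ctrl.get_obs(): the state, without advancing time (a new reading comes with each control period).
- cams.camera(name): name is "scene" or "top" or "wrist"; returns (picture, depth): 420x560x3 uint8, blue, green, red; 420x560 float32, m along the optical axis (not along the pixel's ray), 0 where there is no reading.
- cams.camera_info(name): a dict with "fx", "fy", "cx", "cy" (pixels), "world_to_cam" (4x4, takes a point from world to camera coordinates). Camera axes: x right, y down, z forward; pixel columns grow to the right and rows downward; lengths in m; the calibration is good to about 2 mm. A picture is of the moment at which its call begins: read the wrist's pose just before it. camera_info takes no time and is no camera call; for the wrist camera it gives the pose at the moment of the call.
- ctrl.hand_in(): hands the job in; it is judged then, once.
The state is a dict: "time_s": time; "qpos": joint angles; "joint_vel": joint speeds; "tau": joint torques, N m; "ee_pos": TCP position; "eef_rot": TCP orientation; "force": force on the tool from outside, world axes, zero at the start; "moment": the same for the moment, N m; "grip_width": finger opening in m; "grip_force": force on a finger pad.
Only numpy, scipy, OpenCV 4.12 (cv2) and the standard library are available. Lean on these libraries where they do the work, as an engineer would, in place of code of your own. Each camera call takes 0.05 s, during which the arm holds its last target. There are 200 camera calls.

### The job

The router in the grey network cabinet has hung and needs its reset button held. Pull the cabinet's tray right out to its stop, then take the slim stylus from the pen stand, reach its tip down the small round hole in the top of the router and push the recessed button fully down without forcing it. Finish like that, still gripping the stylus, button held down and tray fully out, and never press the round power button on the router.

Things in the scene. Friction and masses are not known exactly. Their poses are not given: they have to be found in the camera images.
- net_cabinet: Grey steel network cabinet, fixed, 230 deep (x) x 290 wide (y) x 110 mm high. Origin: centre of its underside; own -x is the front. Its front is the face (106 mm high) of a pull-out tray carrying a white router 130 (x) x 200 (y) x 42 mm, hidden while shut, top 58 mm above the worktop. A dark shelf hangs over the cabinet's middle and rear, 410 mm above the worktop: keep the wrist in front of it.
- net_tray (a joint): Travel of the tray in m: 0 shut, 0.16 fully out at its stop; it slides along the cabinet's own -x. Starts shut or up to 20 mm open. It resists with about 3 N (more if moved fast: 12 N per m/s) and stays where it is left.
- net_tray_handle (a point): Middle of the steel bow handle on the tray's face: a level round bar 10 mm thick and 100 mm long along the cabinet's own y, 85 mm above the worktop (25 mm below the cabinet's top), 45 mm in front of the face (40 mm of free gap behind the bar). Axes as the cabinet's; moves with the tray.
- reset_hole (a point): Mouth of the reset hole, at the level of the router's top, 58 mm above the worktop. Vertical round hole of 9 mm diameter, 20 mm behind and 45 mm to the right of the router's middle seen from the front. The button's dark top lies 10 mm below the mouth. With the tray fully out the hole is 60 mm in front of the cabinet's case. Axes as the cabinet's; moves with the tray.
- reset_button (a joint): How far the recessed reset button is pushed down, in m: 0 up, 0.004 fully down (its top then 14 mm below the mouth). Spring: 2 N to start, 4 N fully down; it comes up again when let go.
- power_button (a joint): How far the router's power button is pressed, in m: 0 up, 0.002 down; spring of about 2 to 4 N. Not to be pressed.
- power_button_top (a point): Top of the power button: grey round button of 14 mm diameter standing 2 mm proud of the router's top at its front right, 65 mm in front of the reset hole and 33 mm to the right of it.
- pen_stand: Dark wooden pen stand, fixed, 50 (x) x 96 (y) x 56 mm high, origin at the centre of its underside. Two upright wells on its own y axis, at y = -23 and +23 mm, 15 mm wide and 20 mm deep, with a narrower 8 mm bore below for a tip. One holds the stylus, the other the marker, either way round.
- stylus: Slim metal touch-screen stylus, loose, 135 mm long, 30 g, stands tip down in the pen stand. Origin at the end of the tip, z along it to the top. Tip: black pin 5 mm thick and 31 mm long; above it a round aluminium barrel 12 mm thick, flat shoulder below. It stands with the shoulder on the ledge in the well, 84 mm of barrel above the stand, its top 140 mm above the worktop.
- stylus_grip (a point): Point on the stylus's axis 100 mm above the end of its tip (35 mm below the top of the barrel): where to grip it. While it stands in the stand this is 105 mm above the worktop.
- stylus_tip (a point): Centre of the end of the stylus's tip, axes as the stylus's.
- marker: Loose marker pen in the other well of the stand: 80 mm long, 13 mm thick with a black 14 mm cap and clip, so shorter and thicker than the stylus; origin at its lower end, top 116 mm above the worktop. It does not fit the reset hole.

How it is judged:
On the way, in this order (a step that is already met when the one before it is completed fails the run):
1. the tray is pulled out to its stop (value of joint net_tray above 0.153 m), for 0.2 s.
2. the stylus is gripped and lifted clear of the stand (height (world z) of stylus_tip above 0.06 m and contact force between the fingers and stylus above 1 N), for 0.1 s.
At the end, for the whole second after the job is handed in: For the last second: tray over 153 mm out, reset button over 3.2 mm down, stylus tip in the reset hole (within 5 mm of its axis, over 12 mm deep), stylus within 0.2 rad of upright, gripped (over 2 N) and pushing on the router with 1.5 to 30 N; power button up (value of joint net_tray above 0.153 m and value of joint reset_button above 0.0032 m and horizontal distance between stylus_tip and reset_hole below 0.005 m and z of stylus_tip in the frame of reset_hole below -0.012 m and angle between stylus's own z axis and vertical below 0.2 rad and contact force between the fingers and stylus above 2 N and contact force between stylus and net_cabinet between 1.5 and 30 N and value of joint power_button below 0.001 m); the arm keeps its last pose, push and grip.
It fails at once if the power button is pressed (value of joint power_button above 0.0014 m).
It fails at once if the stylus is forced: over 40 N on the router, tray or cabinet (contact force between stylus and net_cabinet above 40 N).
It also fails if it takes over 58 s, if anything falls off the work surface, if the arm or the gripper's body presses on something with over 40 N, if the wrist force passes 120 N, or if a joint passes its speed limit or range.

## Working session

There is one attempt and no reset: what is moved stays moved. The work goes in short steps, Python scripts to look and compute and a tool call to move; the robot and the scene stay as the last step left them, time stands still between calls to the robot, and variables do not carry over. Pictures are saved under pics/ and viewed, at most 10 in all, crops included, and the job is handed in when it is done.

Besides the shell and the picture viewer there is one more tool, called after "Emit:" as name([rows], argument=value, ...), one row to a line, values as JSON. arm_command: Moves the arm, as the interface text tells. Its arguments: {"type":"object","properties":{"plan":{"type":"array"},"squeeze":{"type":"number"}},"required":["plan"]}

```bash
mkdir -p pics; cat > h.py <<'E'
import numpy as np, cv2
from station import ctrl, cams
def grab(n):
    i=cams.camera_info(n); p,d=cams.camera(n); return p,d,i
def pts(d,i):
    v,u=np.mgrid[:d.shape[0],:d.shape[1]]
    c=np.stack([(u-i['cx'])/i['fx']*d,(v-i['cy'])/i['fy']*d,d],-1)
    T=np.linalg.inv(np.array(i['world_to_cam'])); return c@T[:3,:3].T+T[:3,3]
def ray(i,u,v,z):
    T=np.linalg.inv(np.array(i['world_to_cam'])); r=T[:3,:3]@np.array([(u-i['cx'])/i['fx'],(v-i['cy'])/i['fy'],1]); o=T[:3,3]
    return o+r*(z-o[2])/r[2]
E
python3 - <<'E'
from h import *
o=ctrl.get_obs(); print(o['time_s'],o['ee_pos'],o['eef_rot'],o['grip_width'])
for n in('scene','top'):
    p,d,i=grab(n); cv2.imwrite(f'pics/{n}1.png',p); np.savez(f'{n}1.npz',p=p,d=d,**{k:np.array(x) for k,x in i.items()})
    print(n,np.linalg.inv(np.array(i['world_to_cam']))[:3].round(2).tolist(),i['fx'])
E
```

```text
0.0 [0.14225762 0.53100607 0.20487127] [-3.14040996e+00 -7.94912389e-05  2.87983866e+00] 0.09399920044409124
scene [[0.61, -0.35, 0.71, -0.04], [-0.79, -0.28, 0.55, -0.54], [0.0, -0.89, -0.45, 0.51]] 462.9081915395722
top [[0.0, -0.99, 0.16, 0.43], [-1.0, -0.0, -0.01, -0.0], [0.01, -0.16, -0.99, 1.22]] 509.67741839621067
```

View pics/scene1.png

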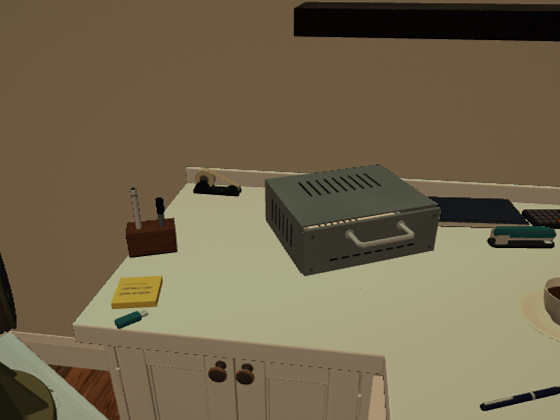

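View pics/top1.png

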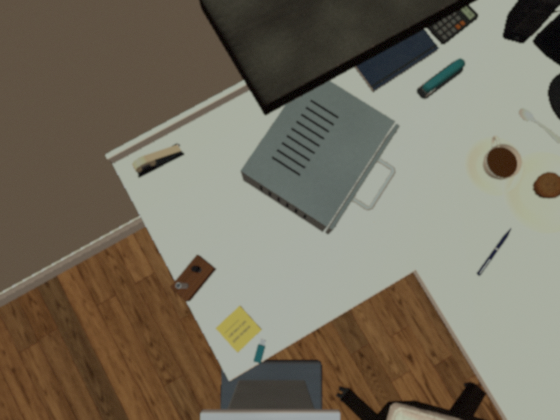

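The scene view shows the cabinet with its handle bow around (380,238), and the pen stand at (150,235) with the stylus on the left (136,205) and the marker on the right (160,210). The top view shows the cabinet at (320,155), the handle at (376,185) and the stand at (194,278).

```bash
python3 - <<'E'
from h import *
for n in('top','scene'):
    s=np.load(n+'1.npz'); i={k:s[k] for k in('fx','fy','cx','cy','world_to_cam')}
    d=s['d'];P=pts(d,i);z=P[...,2];v,u=np.mgrid[:420,:560]
    print(n,'table z',np.median(z[(u>300)&(v>240)&(v<260)&(u<400)]) if n=='top' else '')
    def rep(name,m):
        q=P[m&(d>0)]
        if len(q)<5: print(name,len(q));return
        r=cv2.minAreaRect((q[:,:2]*1000).astype(np.float32)); print(name,len(q),np.round(r[0],1),np.round(r[1],1),round(r[2],1),'z',np.percentile(q[:,2],[5,50,95]).round(4),'\n',cv2.boxPoints(r).round(0).tolist())
    if n=='top':
        rep('cab',(z>.1)&(z<.12)&(u>235)&(u<405)&(v>75)&(v<235))
        rep('handle',(z>.07)&(z<.1)&(u>350)&(u<400)&(v>150)&(v<215))
        rep('stand',(z>.045)&(z<.065)&(u>165)&(u<225)&(v>250)&(v<305))
        rep('tall',(z>.12)&(z<.15)&(u>165)&(u<225)&(v>250)&(v<305))
        rep('mid',(z>.1)&(z<.12)&(u>165)&(u<225)&(v>250)&(v<305))
    else:
        rep('handle',(z>.07)&(z<.1)&(u>340)&(u<416)&(v>220)&(v<252)&(P[...,0]<.6))
        rep('stand',(z>.052)&(z<.06)&(u>120)&(u<180)&(v>210)&(v<260))
        rep('tall',(z>.122)&(z<.145)&(u>120)&(u<150)&(v>180)&(v<230))
        rep('barrel',(z>.07)&(z<.145)&(u>120)&(u<148)&(v>180)&(v<230))
        rep('marker',(z>.07)&(z<.122)&(u>150)&(u<172)&(v>190)&(v<230))
        rep('cabtop',(z>.106)&(z<.115)&(u>260)&(u<440)&(v>160)&(v<240))
E
```

```text
top table z -0.0006533139783624353
cab 12769 [ 742.1 -109.3] [244.7 292. ] 56.8 z [0.1056 0.1095 0.1131] 
 [[553.0, -132.0], [797.0, -292.0], [931.0, -87.0], [687.0, 73.0]]
handle 384 [ 666.6 -229.9] [ 60.1 125.8] 56.9 z [0.0841 0.0884 0.0922] 
 [[597.0, -221.0], [703.0, -289.0], [736.0, -239.0], [630.0, -170.0]]
stand 860 [451.6 181.6] [51.5 96.3] 51.5 z [0.0512 0.0557 0.0594] 
 [[398.0, 191.0], [473.0, 131.0], [505.0, 172.0], [430.0, 232.0]]
tall 34 [433.9 194.7] [10.9  9.8] 45.5 z [0.1261 0.1396 0.1441] 
 [[427.0, 194.0], [434.0, 187.0], [441.0, 195.0], [434.0, 202.0]]
mid 52 [454.7 179.6] [13.3 56.9] 50.5 z [0.1031 0.1137 0.1181] 
 [[428.0, 193.0], [472.0, 156.0], [481.0, 167.0], [437.0, 203.0]]
scene table z 
handle 0
stand 571 [450.5 180.3] [56.7 96.7] 53.6 z [0.0531 0.0557 0.0573] 
 [[395.0, 186.0], [473.0, 129.0], [506.0, 174.0], [428.0, 232.0]]
tall 71 [431.5 192.6] [12.3 12.4] 83.3 z [0.123  0.1336 0.1431] 
 [[425.0, 187.0], [437.0, 186.0], [438.0, 198.0], [426.0, 199.0]]
barrel 215 [431.5 192.6] [12.3 12.4] 83.3 z [0.0748 0.108  0.1402] 
 [[425.0, 187.0], [437.0, 186.0], [438.0, 198.0], [426.0, 199.0]]
marker 166 [468.1 164.5] [13.1 15.3] 70.7 z [0.0723 0.0964 0.1154] 
 [[459.0, 161.0], [473.0, 156.0], [477.0, 168.0], [463.0, 173.0]]
cabtop 6683 [ 741.3 -109.2] [249.7 292.1] 56.8 z [0.1079 0.1096 0.1109] 
 [[551.0, -134.0], [795.0, -294.0], [932.0, -85.0], [687.0, 75.0]]
```

```bash
cat >> h.py <<'E'
from scipy.spatial.transform import Rotation as Ro
def mv(x,y,z,yaw=None,R=None):
    o=ctrl.get_obs(); R0=Ro.from_euler('xyz',o['eef_rot']); 
    R=R or Ro.from_euler('xyz',[np.pi,0,yaw])
    s=R0.inv().apply(np.array([x,y,z])-o['ee_pos'])*1000
    print('t',round(o['time_s'],2),'shift',s.round(1),'rot',(R0.inv()*R).as_rotvec().round(4),'F',np.round(o['force'],1),'q',np.round(o['qpos'],2),'w',round(o['grip_width'],4))
E
python3 -c "
from h import *
mv(.653,-.251,.16,2.56)"
```

```text
t 0.1 shift [-695.7 -623.2   45.5] rot [-1.000e-03  1.000e-04  3.198e-01] F [-0.2  1.  -0.3] q [ 1.24  0.3   1.52 -0.    1.32 -0.07] w 0.0941
```

Careful with the scale: shifts go in shares of 1000 mm and turns go in shares of pi rad. That gives: -700 mm is -0.7, -623 mm is -0.623, 0.32 rad is 0.1019.

Emit:
arm_command([
  [[-0.7,-0.623,-0.005,0,0,0.1019,0.2],[-0.7,-0.623,-0.005,0,0,0.1019,0.2],[-0.7,-0.623,-0.005,0,0,0.1019,0.2],[-0.7,-0.623,-0.005,0,0,0.1019,0.2],[-0.7,-0.623,-0.005,0,0,0.1019,0.2],[-0.7,-0.623,-0.005,0,0,0.1019,0.2],[-0.7,-0.623,-0.005,0,0,0.1019,0.2],[-0.7,-0.623,-0.005,0,0,0.1019,0.2],[-0.7,-0.623,-0.005,0,0,0.1019,0.2],[-0.7,-0.623,-0.005,0,0,0.1019,0.2],[-0.7,-0.623,-0.005,0,0,0.1019,0.2],[-0.7,-0.623,-0.005,0,0,0.1019,0.2]],
])

```text
time_s: 1.3
ee_pos: [0.4727, 0.0279, 0.2086]
eef_rot: [3.142, -0.0, 2.56]
force: [-0.0, 0.7, 0.7]
grip_width: 0.0376
grip_force: 0.0
```

```bash
python3 -c "
from h import *
mv(.653,-.251,.16,2.56)"
```

```text
t 1.3 shift [-303.9 -133.8   48.6] rot [ 0.     -0.0001 -0.0005] F [-0.   0.7  0.7] q [-0.02  0.13  1.72  0.    1.29 -1.01] w 0.0376
```

Scaled: -304 mm is -0.304, -134 mm is -0.134.

Emit:
arm_command([
  [[-0.304,-0.134,0.049,0,0,0,0.2],[-0.304,-0.134,0.049,0,0,0,0.2],[-0.304,-0.134,0.049,0,0,0,0.2],[-0.304,-0.134,0.049,0,0,0,0.2],[-0.304,-0.134,0.049,0,0,0,0.2],[-0.304,-0.134,0.049,0,0,0,0.2],[-0.304,-0.134,0.049,0,0,0,0.2],[-0.304,-0.134,0.049,0,0,0,0.2],[-0.304,-0.134,0.049,0,0,0,0.2],[-0.304,-0.134,0.049,0,0,0,0.2]],
])

```text
time_s: 2.3
ee_pos: [0.6522, -0.2482, 0.16]
eef_rot: [3.141, 0.0, 2.561]
force: [-0.2, -0.4, -0.5]
grip_width: 0.0377
grip_force: 0.0
```

```bash
python3 - <<'E'
from h import *
p,d,i=grab('wrist'); cv2.imwrite('pics/w1.png',p); P=pts(d,i); z=P[...,2]
m=(d>0)&(z>.075)&(z<.097)
c=np.array([.653,-.251]); n=np.array([-.548,-.836]); w=np.array([.836,-.548])
q=P[m]; s=(q[:,:2]-c)@n*1000; t=(q[:,:2]-c)@w*1000
k=(abs(s)<14)&(abs(t)<45); print(k.sum(), np.percentile(s[k],[3,50,97]),np.percentile(q[k][:,2],[5,50,95]), np.polyfit(t[k],s[k],1))
k=(abs(s)<14)&(abs(t)<80); print(np.percentile(t[k],[1,99]))
mv(.653,-.251,.066,2.56)
E
```

```text
1796 [-1.72750819  2.92280286  7.57904166] [0.08644618 0.08903215 0.09060315] [-8.09424093e-04  2.84212449e+00]
[-60.65341102  56.06092787]
t 2.35 shift [-2.2 -2.1 94.3] rot [0.0002 0.0005 0.0008] F [0.5 0.1 0.6] q [-0.42  0.67  1.08  0.    1.39 -1.41] w 0.0375
```

View pics/w1.png

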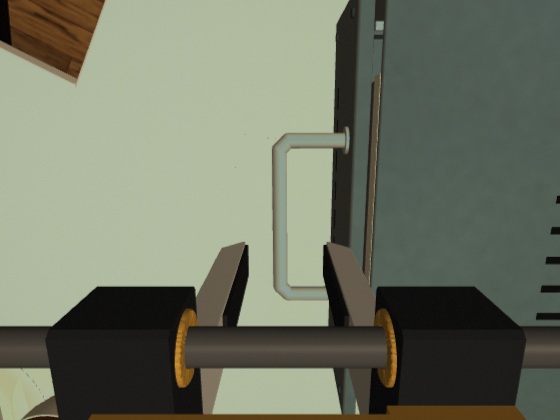

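The wrist view shows the bar at column 280, rows 140–295, lying between the fingers. The tray is slightly open, with the gap at column ~378. The bar measures z ≈ 0.085.

Scaled: 94 mm is 0.094, 70 mm is 0.07.

Emit:
arm_command([
  [[0,-0.005,0.04,0,0,0,0.2],[0,-0.005,0.07,0,0,0,0.2],[0,-0.005,0.094,0,0,0,0.2],[0,-0.005,0.094,0,0,0,0.2],[0,-0.005,0.094,0,0,0,1],[0,-0.005,0.094,0,0,0,1],[0,-0.005,0.094,0,0,0,1],[0,-0.005,0.094,0,0,0,1]],
], squeeze=30)

```text
time_s: 3.15
ee_pos: [0.6502, -0.2532, 0.0669]
eef_rot: [3.141, 0.002, 2.56]
force: [-1.4, -0.7, 5.2]
grip_width: 0.0092
grip_force: 30.0
```

Scaled: -136 mm is -0.136, -128 mm is -0.128.

Emit:
arm_command([
  [[0,-0.008,0,0,0,0,1],[0,-0.02,0,0,0,0,1],[0,-0.034,0,0,0,0,1],[0,-0.048,0,0,0,0,1],[0,-0.062,0,0,0,0,1],[0,-0.076,0,0,0,0,1],[0,-0.09,0,0,0,0,1],[0,-0.104,0,0,0,0,1],[0,-0.118,0,0,0,0,1],[0,-0.128,0,0,0,0,1],[0,-0.136,0,0,0,0,1],[0,-0.136,0,0,0,0,1]],
])

```text
time_s: 4.35
ee_pos: [0.5747, -0.3688, 0.0669]
eef_rot: [-3.141, 0.003, 2.559]
force: [0.6, -2.8, 5.4]
grip_width: 0.0091
grip_force: 30.0
```

Scaled: -9 mm is -0.009, -7 mm is -0.007.

Emit:
arm_command([
  [[0,-0.003,0,0,0,0,1],[0,-0.005,0,0,0,0,1],[0,-0.007,0,0,0,0,1],[0,-0.009,0,0,0,0,1],[0,-0.009,0,0,0,0,1]],
])

```text
time_s: 4.85
ee_pos: [0.5704, -0.3753, 0.0669]
eef_rot: [-3.141, 0.003, 2.559]
force: [3.1, -1.1, 6.2]
grip_width: 0.0088
grip_force: 30.0
```

Scaled: -4 mm is -0.004, -2 mm is -0.002.

Emit:
arm_command([
  [[0,-0.002,0,0,0,0,1],[0,-0.004,0,0,0,0,1],[0,-0.004,0,0,0,0,1]],
])

```text
time_s: 5.15
ee_pos: [0.5682, -0.3787, 0.0669]
eef_rot: [-3.141, 0.003, 2.56]
force: [3.4, -1.8, 3.6]
grip_width: 0.0093
grip_force: 30.0
```

```bash
python3 -c "
from h import *
mv(.57,-.375,.066,2.56)"
```

```text
t 5.15 shift [0.5 4.1 0.9] rot [-0.0001  0.0029 -0.0005] F [ 3.4 -1.8  3.6] q [-0.64  0.72  1.23  0.    1.19 -1.63] w 0.0093
```

Scaled: -4 mm is -0.004, -2 mm is -0.002.

Emit:
arm_command([
  [[0,-0.002,0,0,0,0,1],[0,-0.004,0,0,0,0,1],[0,-0.004,0,0,0,0,1]],
])

```text
time_s: 5.45
ee_pos: [0.566, -0.382, 0.0669]
eef_rot: [-3.141, 0.003, 2.56]
force: [3.8, -0.8, 4.7]
grip_width: 0.0091
grip_force: 30.0
```

Scaled: -4 mm is -0.004, -2 mm is -0.002.

Emit:
arm_command([
  [[0,-0.002,0,0,0,0,1],[0,-0.004,0,0,0,0,1],[0,-0.004,0,0,0,0,1]],
])

```text
time_s: 5.75
ee_pos: [0.5652, -0.3833, 0.0669]
eef_rot: [3.138, 0.003, 2.561]
force: [11.0, 9.6, 6.0]
grip_width: 0.009
grip_force: 30.0
```

Emit:
arm_command([
  [[0,0,0,0,0,0,1],[0,0.001,0,0,0,0,0.2],[0,0.001,0,0,0,0,0.2],[0,0.001,0,0,0,0,0.2],[0,0.001,-0.03,0,0,0,0.2],[0,0.001,-0.08,0,0,0,0.2],[0,0.001,-0.13,0,0,0,0.2],[0,0.001,-0.18,0,0,0,0.2],[0,0.001,-0.18,0,0,0,0.2]],
])

```text
time_s: 6.65
ee_pos: [0.5649, -0.385, 0.2539]
eef_rot: [-3.141, 0.011, 2.559]
force: [-0.6, -0.6, 0.9]
grip_width: 0.0381
grip_force: 0.0
```

```bash
python3 - <<'E'
from h import *
for n in('wrist','top'):
    p,d,i=grab(n); cv2.imwrite(f'pics/{n}2.png',p); np.savez(f'{n}2.npz',p=p,d=d,**{k:np.array(x) for k,x in i.items()})
    if n=='top':
        cv2.imwrite('pics/top2c.png',cv2.resize(p[100:300,280:480],None,fx=3,fy=3,interpolation=2))
mv(.57,-.375,.066,2.56)
E
```

```text
t 6.75 shift [ -0.   11.  180.3] rot [-0.0003  0.0014 -0.0006] F [ 0.  -1.1 -1.3] q [-0.65  0.59  1.02 -0.    1.53 -1.64] w 0.0376
```

View pics/wrist2.png

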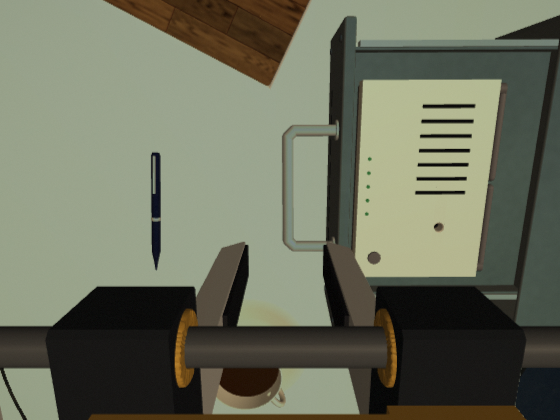

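The tray is out. The hole is at (438,227) and the power button at (374,258).

```bash
cat >> h.py <<'E'
def load(f):
    s=np.load(f); return s['p'],s['d'],{k:s[k] for k in('fx','fy','cx','cy','world_to_cam')}
def hole(p,i,guess,r=9,z=.058):
    T=np.array(i['world_to_cam']); c=T[:3,:3]@np.array(guess)+T[:3,3]; u,v=int(i['fx']*c[0]/c[2]+i['cx']),int(i['fy']*c[1]/c[2]+i['cy'])
    g=cv2.cvtColor(p,cv2.COLOR_BGR2GRAY)[v-r:v+r+1,u-r:u+r+1].astype(float)
    w=np.clip(np.median(g)-25-g,0,None); vv,uu=np.mgrid[v-r:v+r+1,u-r:u+r+1]
    a,b=(w*uu).sum()/w.sum(),(w*vv).sum()/w.sum(); return (a,b),ray(i,a,b,z)
E
python3 - <<'E'
from h import *
p,d,i=load('wrist2.npz'); P=pts(d,i)
g=ray(i,438,227,.058); b=ray(i,374,258,.06); print(g,b,'router z',np.median(P[200:215,380:410,2]))
n=np.array([-.548,-.836]); w=np.array([.836,-.548]); print('power rel hole: front',(b-g)[:2]@n,'right',(b-g)[:2]@w)
print(hole(p,i,g))
p,d,i=load('top2.npz'); print('top',hole(p,i,g,5)); 
P=pts(d,i)
E
```

```text
[ 0.68729732 -0.27747626  0.058     ] [ 0.6796914  -0.34985912  0.06      ] router z 0.05795838299435793
power rel hole: front 0.0646801128942372 right 0.033307253533738555
((np.float64(437.8652758822383), np.float64(226.42366933125365)), array([ 0.68666644, -0.27730334,  0.058     ]))
top ((np.float64(388.97741935483873), np.float64(175.93870967741935)), array([ 0.68850324, -0.27397838,  0.058     ]))
```

View pics/top2c.png

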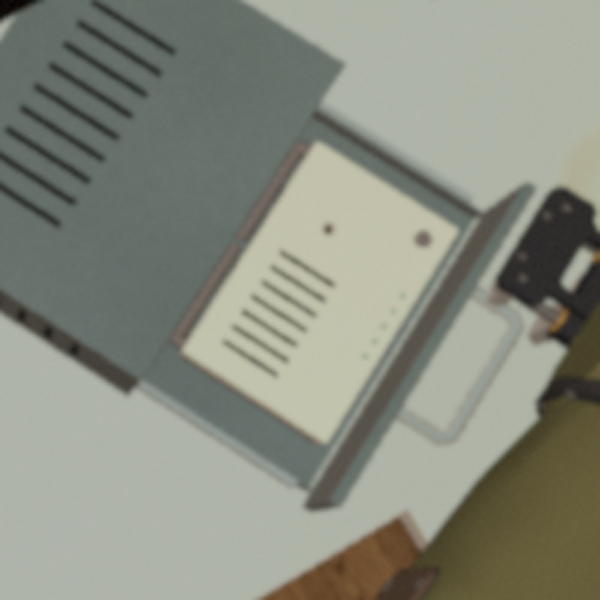

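Top crop: the tray is fully out, with the hole at crop (328,229), consistent with the wrist view. Next is the stylus.

```bash
python3 - <<'E'
from h import *
p,d,i=load('top2.npz'); P=pts(d,i); q=P[(d>0)&(P[...,2]>.39)&(P[...,2]<.43)]; v,u=np.mgrid[:420,:560]
n=np.array([-.548,-.836]); m=(P[...,2]>.36)&(P[...,2]<.46)&(v<110)&(d>0); q=P[m]; print(m.sum(),'shelf z',np.percentile(q[:,2],[2,50,98]))
s=(q[:,:2]-[.687,-.277])@n; print('shelf front rel hole',np.percentile(s,[95,99,99.9])); r=cv2.minAreaRect((q[:,:2]*1000).astype(np.float32)); print(cv2.boxPoints(r).round().tolist())
mv(.4325,.1935,.2,2.47)
E
```

```text
10519 shelf z [0.36393331 0.42840997 0.45987647]
shelf front rel hole [-0.12027402 -0.08491304 -0.06942226]
[[694.0, 442.0], [720.0, -361.0], [920.0, -354.0], [894.0, 448.0]]
t 6.75 shift [427.2 410.2  45.5] rot [-0.0002  0.0014  0.0894] F [ 0.  -1.1 -1.3] q [-0.65  0.59  1.02 -0.    1.53 -1.64] w 0.0376
```

Scaled: 427 mm is 0.427, 410 mm is 0.41, 0.09 rad is 0.0286.

Emit:
arm_command([
  [[0.427,0.41,0,0,0,0.0286,-0.1],[0.427,0.41,0,0,0,0.0286,-0.1],[0.427,0.41,0,0,0,0.0286,-0.1],[0.427,0.41,0,0,0,0.0286,-0.1],[0.427,0.41,0,0,0,0.0286,-0.1],[0.427,0.41,0,0,0,0.0286,-0.1],[0.427,0.41,0,0,0,0.0286,-0.1],[0.427,0.41,0,0,0,0.0286,-0.1],[0.427,0.41,0,0,0,0.0286,-0.1],[0.427,0.41,0,0,0,0.0286,-0.1],[0.427,0.41,0,0,0,0.0286,-0.1],[0.427,0.41,0,0,0,0.0286,-0.1]],
])

```text
time_s: 7.95
ee_pos: [0.4309, 0.1954, 0.244]
eef_rot: [-3.139, -0.001, 2.47]
force: [1.0, -0.0, 0.0]
grip_width: 0.0516
grip_force: 0.0
```

Emit:
arm_command([
  [[0,0,0,0,0,0,-0.1],[0,0,0,0,0,0,-0.1]],
])

```text
time_s: 8.15
ee_pos: [0.4318, 0.1937, 0.2441]
eef_rot: [-3.139, -0.001, 2.472]
force: [-0.3, 0.2, -0.4]
grip_width: 0.0519
grip_force: 0.0
```

```bash
python3 - <<'E'
from h import *
mv(.4325,.1935,.2,2.47)
p,d,i=grab('wrist'); cv2.imwrite('pics/wrist3.png',p); P=pts(d,i); z=P[...,2]
near=np.hypot(P[...,0]-.4325,P[...,1]-.1935)<.02
q=P[(d>0)&near&(z>.07)&(z<.15)]
m=(d>0)&near&(z>.132)&(z<.146)
q=P[m]; r=cv2.minAreaRect((q[:,:2]*1000).astype(np.float32)); print(len(q),r,np.percentile(q[:,2],[5,50,95]))
E
```

```text
t 8.15 shift [-0.7  0.4 44.1] rot [-0.0025 -0.0012  0.0015] F [-0.3  0.2 -0.4] q [ 0.34  0.1   1.67 -0.    1.37 -0.56] w 0.0519
203 ((433.5816955566406, 192.8867645263672), (10.940351486206055, 11.788558959960938), 52.017005920410156) [0.13575054 0.14149606 0.14366715]
```

View pics/wrist3.png

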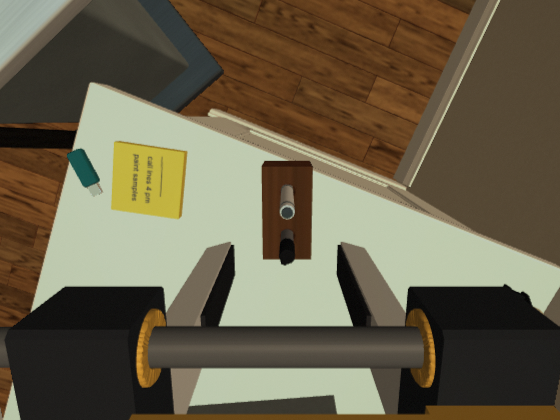

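The stylus is at (287,210) with the stand axis vertical in the image, so the fingers are aligned across it.

Scaled: 158 mm is 0.158, 145 mm is 0.145.

Emit:
arm_command([
  [[-0.002,0,0.04,0,0,0,-0.1],[-0.002,0,0.08,0,0,0,-0.1],[-0.002,0,0.12,0,0,0,-0.1],[-0.002,0,0.145,0,0,0,-0.1],[-0.002,0,0.158,0,0,0,-0.1],[-0.002,0,0.158,0,0,0,-0.1],[-0.002,0,0.158,0,0,0,1],[-0.002,0,0.158,0,0,0,1],[-0.002,0,0.158,0,0,0,1],[-0.002,0,0.158,0,0,0,1],[-0.002,0,0.158,0,0,0,1]],
], squeeze=30)

```text
time_s: 9.3
ee_pos: [0.4342, 0.1924, 0.088]
eef_rot: [3.141, 0.0, 2.47]
force: [-0.1, 0.3, -0.3]
grip_width: 0.0152
grip_force: 0.0
```

Scaled: -150 mm is -0.15, -120 mm is -0.12.

Emit:
arm_command([
  [[0,0,-0.005,0,0,0,1],[0,0,-0.015,0,0,0,1],[0,0,-0.03,0,0,0,1],[0,0,-0.055,0,0,0,1],[0,0,-0.085,0,0,0,1],[0,0,-0.12,0,0,0,1],[0,0,-0.15,0,0,0,1],[0,0,-0.15,0,0,0,1]],
])

```text
time_s: 10.1
ee_pos: [0.4352, 0.1929, 0.2423]
eef_rot: [3.136, 0.004, 2.47]
force: [0.2, 0.3, -0.3]
grip_width: 0.0112
grip_force: 30.0
```

```bash
python3 - <<'E'
from h import *
mv(.687,-.277,.235,2.47)
E
```

```text
t 10.1 shift [-489.5 -211.1    7.9] rot [ 0.006   0.0038 -0.0001] F [ 0.2  0.3 -0.3] q [ 0.34  0.1   1.67  0.    1.36 -0.56] w 0.0112
```

Scaled: -490 mm is -0.49, -215 mm is -0.215.

Emit:
arm_command([
  [[-0.49,-0.215,0.006,0,0,0,1],[-0.49,-0.215,0.006,0,0,0,1],[-0.49,-0.215,0.006,0,0,0,1],[-0.49,-0.215,0.006,0,0,0,1],[-0.49,-0.215,0.006,0,0,0,1],[-0.49,-0.215,0.006,0,0,0,1],[-0.49,-0.215,0.006,0,0,0,1],[-0.49,-0.215,0.006,0,0,0,1],[-0.49,-0.215,0.006,0,0,0,1],[-0.49,-0.215,0.006,0,0,0,1],[-0.49,-0.215,0.006,0,0,0,1],[-0.49,-0.215,0.006,0,0,0,1]],
])

```text
time_s: 11.3
ee_pos: [0.6837, -0.2847, 0.2285]
eef_rot: [-3.14, -0.003, 2.466]
force: [-0.5, 0.8, -0.8]
grip_width: 0.0118
grip_force: 30.0
```

Emit:
arm_command([
  [[0,0,0,0,0,0,1],[0,0,0,0,0,0,1],[0,0,0,0,0,0,1]],
])

```text
time_s: 11.6
ee_pos: [0.6837, -0.2797, 0.2326]
eef_rot: [3.141, 0.001, 2.471]
force: [-0.4, 0.5, -0.4]
grip_width: 0.0115
grip_force: 30.0
```

```bash
python3 - <<'E'
from h import *
mv(.687,-.277,.235,2.47)
p,d,i=grab('wrist'); cv2.imwrite('pics/wrist4.png',p); np.savez('wrist4.npz',p=p,d=d,**{k:np.array(x) for k,x in i.items()})
print(np.linalg.inv(np.array(i['world_to_cam']))[:3,3])
p,d,i=grab('scene'); cv2.imwrite('pics/scene4.png',p); np.savez('scene4.npz',p=p,d=d,**{k:np.array(x) for k,x in i.items()})
E
```

```text
t 11.6 shift [-0.9  4.1 -2.4] rot [0.0003 0.0008 0.0011] F [-0.4  0.5 -0.4] q [-0.44  0.75  0.79  0.    1.6  -1.34] w 0.0115
[ 0.62930817 -0.23759744  0.41162812]
```

View pics/wrist4.png

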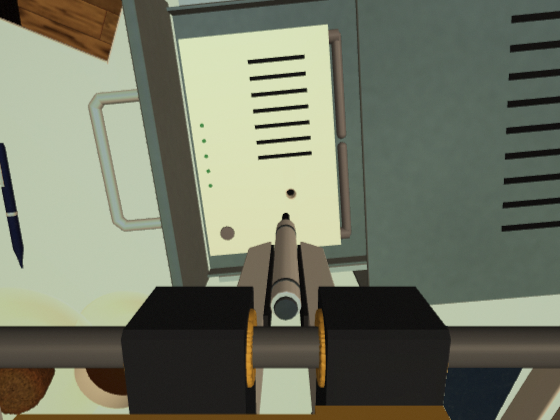

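View pics/scene4.png

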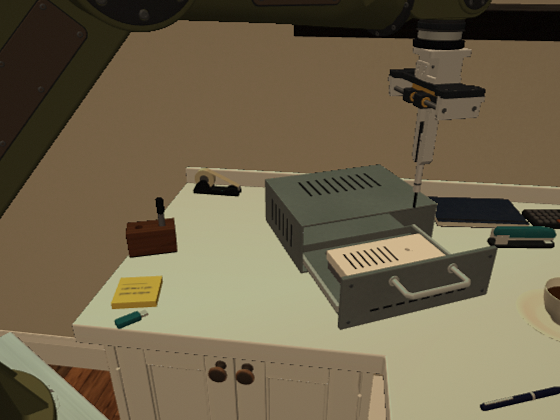

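Wrist view: tip at (286,215), hole at (291,193). Scene view: tip near (418,202), hole near (407,250), tray fully out.

```bash
cat >> h.py <<'E'
def tip(p,d,i):
    # darkest pin pixels ahead of barrel: predict from TCP, then report pin mask extents
    o=ctrl.get_obs(); R=Ro.from_euler('xyz',o['eef_rot']); t=o['ee_pos']+R.apply([0,0,.081]); T=np.array(i['world_to_cam'])
    f=lambda x:(lambda c:(i['fx']*c[0]/c[2]+i['cx'],i['fy']*c[1]/c[2]+i['cy']))(T[:3,:3]@x+T[:3,3])
    return t,f(t),f
E
python3 - <<'E'
from h import *
for n in('wrist4','scene4'):
    p,d,i=load(n+'.npz'); t,uv,f=tip(p,d,i); g=cv2.cvtColor(p,cv2.COLOR_BGR2GRAY)
    print(n,'pred tip',t.round(4),np.round(uv,1),'hole guess px',np.round(f(np.array([.6867,-.2773,.058])),1))
    if n[0]=='w':
        print(hole(p,i,[.6867,-.2773,.058],8)); print(g[208:230,276:298])
    else:
        P=pts(d,i); m=(d>0)&(abs(P[...,0]-t[0])<.02)&(abs(P[...,1]-t[1])<.02)&(P[...,2]>.12)&(P[...,2]<.23)
        for a in np.arange(.14,.22,.01):
            q=P[m&(abs(P[...,2]-a)<.005)]; print(a.round(3),len(q), q[:,:2].mean(0).round(4) if len(q) else '')
        u,v=map(int,uv); print(g[v-12:v+12,u-12:u+10])
E
```

```text
wrist4 pred tip [ 0.6838 -0.28    0.1515] [285.9 217.4] hole guess px [289.8 192.8]
((np.float64(290.52088334133464), np.float64(192.7071531445031)), array([ 0.68704188, -0.2766873 ,  0.058     ]))
[[216 217 216 216 216 217 216 218 216 217 216 217 216 215 217 215 216 216
  216 215 216 216]
 [216 217 215 216 216 217 216 216 216 216 216 217 216 217 216 217 216 217
  216 217 215 216]
 [216 216 217 216 216 215 215 217 216 215 217 216 216 216 216 216 216 216
  216 216 217 216]
 [216 216 216 217 217 215 217 216 216 216 216 216 217 216 216 216 217 215
  216 216 216 215]
 [216 215 216 217 216 216 216 213 193 186 186 195 217 216 216 216 216 216
  216 216 216 216]
 [216 216 216 216 216 216 212 174  79   5  18  87 193 216 217 217 216 216
  216 216 216 216]
 [215 216 216 216 216 214 188   7   5   9   6  18  88 199 216 216 217 216
  216 216 215 216]
 [216 215 215 215 217 208 135   6   9   7   7   6  40 135 217 215 217 217
  216 216 216 215]
 [216 217 216 216 216 204  83   8   7   8   9   8  41 133 216 217 216 216
  215 216 216 215]
 [216 217 216 217 216 201  43   7   7   6  10   5  39 135 216 216
[... 2950 characters left out ...]
1  49  48  47  50  50  51  50
   51  52  50  51]
 [ 45  43  49  50  50  49  50  49  49  50  51  50  49  50  51  52  52  49
   51  50  50  51]
 [ 49  49  50  52  51  51  51  51  51  50  50  50  51  51  49  49  50  50
   50  50  50  50]
 [ 50  50  51  51  50  52  51  51  51  51  51  50  51  50  50  50  49  49
   49  51  50  50]
 [ 50  50  51  50  50  50  52  50  51  51  51  49  49  49  50  50  51  49
   49  49  50  50]
 [ 52  51  52  51  50  51  52  51  50  51  50  50  50  50  51  49  50  50
   49  49  49  49]
 [ 49  51  51  51  50  50  49  52  50  50  49  50  49  50  49  49  51  50
   49  48  48  50]
 [ 52  50  50  51  51  50  49  50  49  49  49  49  49  51  50  49  50  50
   49  48  50  50]]
```

Predicted tip (285.9,217.4) versus the seen tip end (~285.7,216): agreement is within about 1 px. I'll descend beside the hole and measure again.

Scaled: 77 mm is 0.077, 65 mm is 0.065.

Emit:
arm_command([
  [[0.012,0.005,0.025,0,0,0,1],[0.012,0.005,0.045,0,0,0,1],[0.012,0.005,0.065,0,0,0,1],[0.012,0.005,0.077,0,0,0,1],[0.012,0.005,0.077,0,0,0,1],[0.012,0.005,0.077,0,0,0,1],[0.012,0.005,0.077,0,0,0,1]],
])

```text
time_s: 12.4
ee_pos: [0.6779, -0.2697, 0.1561]
eef_rot: [3.141, 0.002, 2.47]
force: [-0.3, -0.3, 0.5]
grip_width: 0.0113
grip_force: 30.0
```

```bash
python3 - <<'E'
from h import *
big=[]
for n in('wrist','scene'):
    p,d,i=grab(n); np.savez(n+'5.npz',p=p,d=d,**{k:np.array(x) for k,x in i.items()}); t,uv,f=tip(p,d,i)
    hp=f(np.array([.687,-.2767,.058])); print(n,'tip',t.round(4),np.round(uv,1),'hole px',np.round(hp,1), np.linalg.inv(np.array(i['world_to_cam']))[:3,3].round(4))
    u,v=int(uv[0]),int(uv[1]); a,b=u-24,v-24; print('crop origin',a,b); big.append(cv2.resize(p[b:b+48,a:a+48],None,fx=8,fy=8,interpolation=0))
cv2.imwrite('pics/c5.png',np.hstack(big)); mv(.687,-.2767,.15,2.47)
E
```

```text
wrist tip [ 0.678  -0.2697  0.075 ] [286.2 217. ] hole px [286.3 225.8] [ 0.6233 -0.2274  0.3351]
crop origin 262 193
scene tip [ 0.6778 -0.2697  0.0747] [403.9 242.2] hole px [408.5 249.1] [-0.0398 -0.5447  0.5142]
crop origin 379 218
t 12.5 shift [-11.6   0.2   5.8] rot [ 0.0004  0.0015 -0.0002] F [ 0.1 -0.2 -1. ] q [-0.43  0.76  0.96  0.    1.43 -1.33] w 0.0114
```

View pics/c5.png

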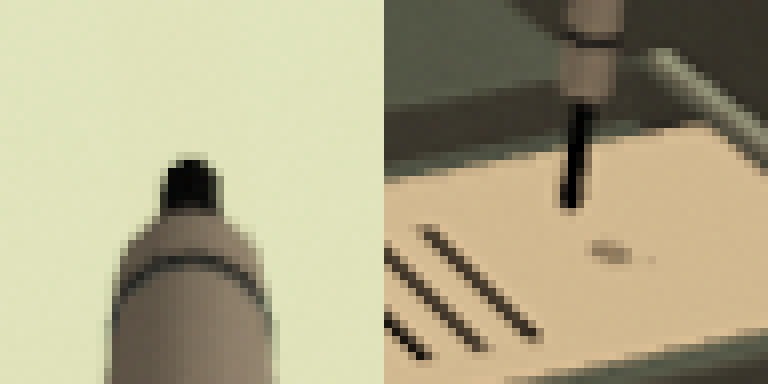

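The scene crop confirms tip–hole relative geometry to within 0.4 px. Next I shift −12 mm in tool x, then descend slowly while watching the force.

Scaled: -12 mm is -0.012, 10 mm is 0.01.

Emit:
arm_command([
  [[-0.006,0,0,0,0,0,1],[-0.012,0,0,0,0,0,1],[-0.012,0,0,0,0,0,1],[-0.012,0,0.005,0,0,0,1],[-0.012,0,0.01,0,0,0,1],[-0.012,0,0.01,0,0,0,1],[-0.012,0,0.01,0,0,0,1]],
])

```text
time_s: 13.2
ee_pos: [0.6867, -0.2769, 0.1445]
eef_rot: [-3.141, -0.0, 2.47]
force: [0.1, 0.4, 0.3]
grip_width: 0.0116
grip_force: 30.0
```

```bash
python3 - <<'E'
from h import *
p,d,i=grab('scene'); t,uv,f=tip(p,d,i); print(t.round(4),np.round(uv,1)); g=cv2.cvtColor(p,cv2.COLOR_BGR2GRAY); print('rows 238..254 cols 400..416'); print(g[238:255,400:417])
mv(.687,-.2769,.125,2.47)
E
```

```text
[ 0.6868 -0.2769  0.0637] [408.9 246.6]
rows 238..254 cols 400..416
[[192 191 191 190 191 194 169  36   0  73 164 193 190 189 190 189 189]
 [189 189 190 190 191 195 168  25   0 102 192 192 189 189 188 189 189]
 [191 189 189 190 190 195 165   2   0 109 199 192 189 189 189 189 190]
 [189 189 189 189 191 195 166   0   8 115 197 190 189 190 188 190 189]
 [189 189 188 190 191 184 130   0  13 116 197 191 188 189 189 189 189]
 [190 189 189 189 192 182 118   0  34 131 197 190 189 190 189 189 189]
 [189 189 188 189 192 175  82   0  69 160 194 189 189 189 189 190 189]
 [189 188 189 190 194 168  38   0  73 163 192 190 190 190 188 189 189]
 [190 188 188 189 194 168  24   0 101 192 192 190 189 189 190 190 189]
 [189 190 190 191 195 166   0   0 108 200 191 190 190 189 189 189 190]
 [188 189 190 191 184 131  31  17 117 193 191 190 189 188 189 189 188]
 [189 189 190 191 175 123 108 110 115 152 190 190 189 189 190 189 189]
 [190 189 190 190 188 176 156 136 132 151 183 182 174 190 190 188 189]
 [188 190 189 189 191 191 185 181 181 185 189 188 185 189 189 189 190]
 [189 189 190 189 190 190 191 191 190 190 189 189 189 189 190 190 189]
 [189 188 189 189 189 189 190 190 190 189 190 190 189 189 189 189 189]
 [191 189 190 190 189 189 189 188 189 188 189 189 189 189 189 189 189]]
t 13.25 shift [-0.1  0.1 19.7] rot [-0.     -0.     -0.0002] F [ 0.2 -0.2 -0.7] q [-0.43  0.79  0.92 -0.    1.43 -1.33] w 0.0114
```

Emit:
arm_command([
  [[0,0,0.003,0,0,0,1],[0,0,0.005,0,0,0,1],[0,0,0.007,0,0,0,1],[0,0,0.009,0,0,0,1],[0,0,0.009,0,0,0,1]],
])

```text
time_s: 13.75
ee_pos: [0.6867, -0.2769, 0.1352]
eef_rot: [-3.141, -0.001, 2.47]
force: [0.1, -0.8, -0.5]
grip_width: 0.0111
grip_force: 30.0
```

Scaled: 4 mm is 0.004, 2 mm is 0.002.

Emit:
arm_command([
  [[0,0,0.002,0,0,0,1],[0,0,0.004,0,0,0,1],[0,0,0.004,0,0,0,1],[0,0,0.004,0,0,0,1]],
])

```text
time_s: 14.15
ee_pos: [0.6869, -0.277, 0.1319]
eef_rot: [3.142, 0.0, 2.47]
force: [-0.6, -0.0, 0.6]
grip_width: 0.0115
grip_force: 30.0
```

Scaled: 3 mm is 0.003, 1 mm is 0.001.

Emit:
arm_command([
  [[0,0,0.001,0,0,0,1],[0,0,0.003,0,0,0,1],[0,0,0.003,0,0,0,1]],
])

```text
time_s: 14.45
ee_pos: [0.6869, -0.2769, 0.1285]
eef_rot: [-3.142, 0.0, 2.47]
force: [-0.7, -0.9, 3.8]
grip_width: 0.0118
grip_force: 30.0
```

Scaled: 2 mm is 0.002, 1 mm is 0.001.

Emit:
arm_command([
  [[0,0,0.001,0,0,0,1],[0,0,0.002,0,0,0,1],[0,0,0.002,0,0,0,1]],
])

```text
time_s: 14.75
ee_pos: [0.6871, -0.2771, 0.1277]
eef_rot: [3.141, 0.001, 2.47]
force: [-1.5, 1.2, 7.7]
grip_width: 0.0119
grip_force: 30.0
```

Emit:
arm_command([
  [[0,0,0.001,0,0,0,1],[0,0,0.0015,0,0,0,1],[0,0,0.0015,0,0,0,1]],
])

```text
time_s: 15.05
ee_pos: [0.6873, -0.2772, 0.1274]
eef_rot: [3.141, 0.003, 2.47]
force: [-3.4, 0.8, 13.7]
grip_width: 0.0115
grip_force: 30.0
```

Emit:
arm_command([
  [[0,0,0,0,0,0,1],[0,0,0,0,0,0,1],[0,0,0,0,0,0,1],[0,0,0,0,0,0,1],[0,0,0,0,0,0,1]],
])

```text
time_s: 15.55
ee_pos: [0.6873, -0.2772, 0.1273]
eef_rot: [3.141, 0.003, 2.47]
force: [-2.6, 1.3, 14.3]
grip_width: 0.0119
grip_force: 30.0
```

```bash
python3 - <<'E'
from h import *
p,d,i=grab('scene'); cv2.imwrite('pics/c6.png',cv2.resize(p[200:290,360:480],None,fx=6,fy=6,interpolation=2)); mv(.687,-.2769,.125,2.47)
E
```

```text
t 15.6 shift [0.4 0.  2.4] rot [ 0.0006  0.0025 -0.0002] F [-3.   1.6 14.4] q [-0.43  0.8   0.94 -0.    1.4  -1.33] w 0.0116
```

View pics/c6.png

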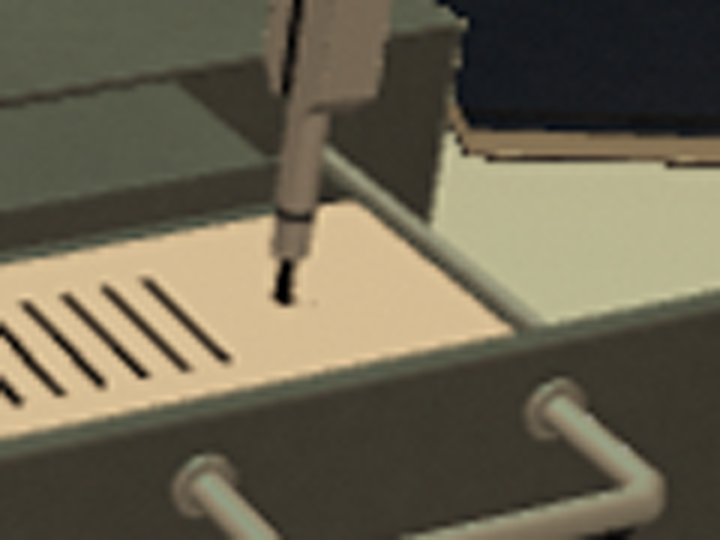

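The crop shows the pin in the hole. About 16 of its 31 mm is visible, so roughly 14–15 mm is down, which means the button has bottomed. Force is steady at 14 N and the tray is out.

```bash
python3 -c "
from station import ctrl
print(ctrl.hand_in())"
```

```text
the job is handed in; nothing more can be done
None
```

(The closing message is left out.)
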